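# Mount the board holder and set the magnifier over it

## Robot

A 6-joint arm with a two-finger parallel gripper is mounted at the origin on a cart in front of the work surface, level with it; the furniture and walls round the work are solid. World frame = base frame: x ahead of the robot, y to its left, z up, the work surface at z = 0. Lengths are in mm, angles in rad, forces in N, time in s.
With the tool pointing down it reaches from about 350 to 975 mm from the base axis. Payload 7.1 kg.
Tool frame: the origin (TCP) lies on the front face of the gripper's body, between the roots of the fingers; the fingertips stand 80 mm ahead of it and the grasp point (between the pads) lies 61 mm ahead of it (env.tips_ahead is the distance from the TCP to the fingertips, in mm); z points along the fingers, y is the direction in which the jaws open and shut (so a half turn about z gives the same grasp; the last joint's range is limited). The gripper opens to 88 mm and grips with 3 to 60 N. Pads are 20 mm wide; open, the fingers measure 115 mm over their backs; the gripper's body (75 mm by 178 mm) begins 61 mm behind the grasp point.
Start: joints at [-1.315, 0.423, 1.63, -0, 1.089, -0.019], TCP at [169.615, -601.528, 302.675] pointing down, gripper open.
Joint ranges: [-3, 3], [-0.9, 2.11], [0.09, 2.58], [-1.31, 4.45], [0.11, 2.69], [-2.54, 2.54]. Speed limits (rad/s): [2.39, 2.39, 3.01, 3.14, 3.14, 3.14].

## Interface

Orientations are given as a unit quaternion [x, y, z, w].
In Python, from station import env, set_gripper, viewer, workorder gives the robot as it stands. Calls block until the motion is done:
- env.reach(position, orientation): joint-space move of the TCP to a pose.
- env.move_l(position, rot=None, rate=150, f_stop=None): straight line of the TCP; rot=None keeps the orientation; rate is the mean speed in mm/s. With f_stop (N) it stops when the force on the tool has changed by that much, and returns True; else False.
- env.move_joints(angles): joint-space move.
- set_gripper(opening): finger opening in mm; the grip force is fixed at half the most; returns when the fingers have stopped.
- env.hold(seconds).
- env.ik(position, orientation): joint angles nearest the present ones, or None.
- env.read_state(): the state.
- viewer.camera(name): name is "scene" or "top" or "wrist"; returns the picture (420x560x3 uint8, blue, green, red); there is no depth.
- viewer.camera_params(name): a dict with "fx", "fy", "cx", "cy" (pixels), "dist" ([k1, k2, p1, p2, k3] as OpenCV has them; the pictures are not rectified), "pose" (4x4, takes a point from camera to world coordinates); the wrist camera has in their place "tool_from_camera" (4x4, takes a point from camera to tool coordinates, whose origin is the TCP and whose axes are the flange's). Camera axes: x right, y up, looking along -z (the intrinsics and any distortion apply to the point x, -y, -z); pixel columns grow to the right and rows downward; lengths in mm; the calibration is good to about 2 mm. A picture is of the moment at which its call begins: read the wrist's pose just before it. camera_params takes no time and is no camera call.
A pose or a line that the arm cannot do raises env.IKError and nothing moves.
- workorder.sign_off(): hands the job in, once; it reports no verdict.
The state is a dict: "time_s": time; "qpos": joint angles; "dq": joint speeds; "tau": joint torques, N m; "tool_pos": TCP position; "orientation": TCP orientation; "force": force on the tool from outside, world axes, zero at the start; "wrist_torque": the same for the moment, N m; "width": finger opening in mm.
Only numpy, scipy, OpenCV 4.12 (cv2) and the standard library are available. Lean on these libraries where they do the work, as an engineer would, in place of code of your own. Each camera call takes 0.05 s, during which the arm holds its last target.

## Task

Get the circuit board ready for inspection: set the aluminium board holder on the stage of the magnifier stand with the large end of its keyhole over the stud, and slide it toward the column until it is locked fully home, lying flat and square on the stage. Then swing the magnifier round so that its lens is centred over the circuit board, and let go of it there.

Things in the scene. Friction and masses are not known exactly. Their poses are not given: they have to be found in the camera images.
- tab (a point): Grip point of the loose board holder (0.13 to 0.25 kg): a flat aluminium plate 124 long (x) x 60 wide (y) x 5 thick with an upright tab in the middle, 22 long (x) x 8 thick (y), its top 52 above the plate's underside. This point is in the tab, 36 above the underside. x axis: toward the end with the keyhole; z up. At the -x end a circuit board (26 x 46, 16 high) is fixed on the plate.
- big_hole (a point): Centre of the round large end of the keyhole (24 across), at the plate's underside, 45 toward +x from the tab. The 12 wide slot runs from it back toward the tab (-x). Same axes as tab.
- slot_end (a point): Where the stud's axis stands in the slot when the holder is fully home: on the plate's underside, 25 toward +x from the tab, 20 from big_hole. The slot's closed end then touches the stud's stem. Same axes as tab.
- board_mid (a point): Centre of the circuit board fixed on the holder, 43 toward -x from the tab, 12 above the plate's underside. Same axes as tab.
- stud (a point): Foot of the steel stud on the top face of the stage (fixed grey slab 165 x 74, top 16 above the desk). Stem 8 in diameter; round head 16 in diameter, underside 8 and top 12 above the stage. x axis: along the stage toward the column, 95 away; z up. The holder goes on with its x axis along this one (keyhole end toward the column) and slides 20 along +x to lock.
- column (a point): Point on the vertical axis of the stand's fixed column, about which the magnifier swings, 165 above the desk. The column is 20 in diameter; the hub on it is 36 in diameter and its top is 178 above the desk.
- handle (a point): Grip point of the upright black handle on the magnifier's swing arm: a peg 14 in diameter, 85 from the column axis; its top is 216 above the desk, the arm's upper face 170, this point 196. Column, handle and lens lie on one straight line seen from above.
- lens (a point): Centre of the magnifier's lens, 160 from the column axis, 165 above the desk. The lens has a round grey rim 102 in outer diameter, 159 to 171 above the desk.
- magnifier (a joint): Swing angle of the magnifier about the column, rad; grows clockwise seen from above; range -0.9 to 2.0. Friction holds it where it is released; about 2 N at the handle moves it. At the start the lens stands away from the stage, to its left as seen from the robot.
Not all that is in view belongs to the job. Several things look just like the part that bears tab: the one meant starts nearest to the robot's base.

How it is judged (in metres and radians):
On the way, in this order (a step that is already met when the one before it is completed fails the run):
1. the holder is locked on the stud: flat on the stage under the stud's head, slid fully home, square with the stage (horizontal distance between slot_end and stud below 0.005 m and z of slot_end in the frame of stud below 0.004 m and angle between tab's own z axis and vertical below 0.08 rad and angle between the x axis of tab and the x axis of stud, either way round below 0.2 rad), for 0.2 s.
2. the lens is centred over the circuit board (horizontal distance between lens and board_mid below 0.012 m), for 0.2 s.
At the end, for the whole second after the job is handed in: The holder lies flat on the stage (within 4 mm in height and 0.08 rad of level) with the stud within 5 mm of its fully-home place in the slot and square with the stage within 0.2 rad; the lens is at rest with its centre within 12 mm, seen from above, of the circuit board's centre (all of step 1 and horizontal distance between lens and board_mid below 0.012 m and velocity of joint magnifier between -0.02 and 0.02 rad/s); the robot touches nothing.
It also fails if it takes over 64 s, if anything falls off the work surface, if the arm or the gripper's body presses on something with over 40 N, if the wrist force passes 120 N, or if a joint passes its speed limit or range.

## Working session

There is one attempt and no reset: what is moved stays moved. The work goes in short steps, each a Python script; the robot and the scene stay as the last script left them, time stands still between calls to the robot, and variables do not carry over. Pictures are saved under pics/ and viewed, and the job is handed in when it is done.

```bash
ls; mkdir -p pics
python3 - <<'E'
from station import env,viewer
import cv2
for n in ("scene","top","wrist"):
    cv2.imwrite(f"pics/{n}0.png",viewer.camera(n))
    print(n,viewer.camera_params(n))
print(env.read_state())
E
```

```text
pics
scene {'fx': 532.0585633404264, 'fy': 532.0585633404264, 'cx': 281.2078388866463, 'cy': 216.63133728550022, 'dist': array([-0.15429552,  0.        ,  0.        ,  0.        ,  0.        ]), 'pose': array([[ 9.91287182e-01,  1.10985464e-01, -7.09362357e-02,
         4.55424119e+02],
       [-1.31504874e-01,  8.03253336e-01, -5.80939365e-01,
        -6.76647730e+02],
       [-7.49605696e-03,  5.85206207e-01,  8.10849865e-01,
         1.06509186e+03],
       [ 0.00000000e+00,  0.00000000e+00,  0.00000000e+00,
         1.00000000e+00]])}
top {'fx': 384.2329399577751, 'fy': 384.2329399577751, 'cx': 278.6386149793235, 'cy': 203.5274897174357, 'dist': array([-0.00470894,  0.        ,  0.        ,  0.        ,  0.        ]), 'pose': array([[ 1.45215096e-02,  9.90406910e-01, -1.37416439e-01,
         4.04618084e+02],
       [-9.99360135e-01,  9.88334162e-03, -3.43749845e-02,
        -3.26582944e+01],
       [-3.26870886e-02,  1.37827687e-01,  9.89916705e-01,
         1.08049425e+03],
       [ 0.00000000e+00,  0.00000000e+00,  0.00000000e+00,
         1.00000000e+00]])}
wrist {'fx': 294.8
[... 507 characters left out ...]
       1.00000000e+00]])}
{'time_s': 0.15, 'qpos': array([-1.31499369e+00,  4.23693868e-01,  1.63048460e+00, -8.90199795e-06,
        1.08859663e+00, -1.89991146e-02]), 'dq': array([ 0.0008445 , -0.00064734, -0.00479201,  0.00206505, -0.00101898,
        0.00028056]), 'tau': array([-8.99985025e-04, -5.44982278e+01, -2.73918933e+01,  6.45088241e-02,
        2.04746565e-02, -5.69977669e-05]), 'tool_pos': array([ 169.53843363, -601.22656818,  302.0741041 ]), 'orientation': array([ 9.90574885e-01,  1.36970973e-01, -7.37530038e-05, -5.86617516e-04]), 'force': array([ 0.14319986, -0.58425961, -0.11786376]), 'wrist_torque': array([ 0.01233469, -0.04415564,  0.03948428]), 'width': 87.73580096632085}
```

View pics/scene0.png

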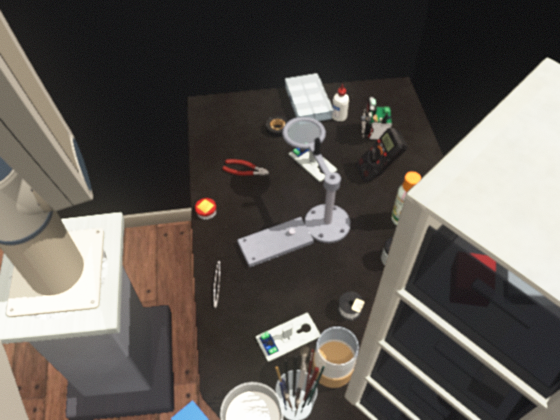

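View pics/top0.png

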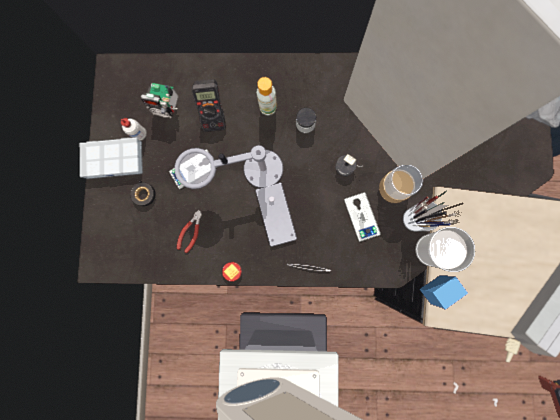

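Two parts look like the holder: top view (362,217), to the right and clear, and (190,170), under the lens. The scene view shows the same two at (287,337) and (313,163). I'll compute their distances from the base and check in a close crop.

```bash
cat > h.py <<'E'
import numpy as np,cv2
from station import env,viewer,set_gripper,workorder
from scipy.spatial.transform import Rotation as R
def K(p): return np.array([[p['fx'],0,p['cx']],[0,p['fy'],p['cy']],[0,0,1.]])
def pose(p,st=None):
    if 'pose' in p: return p['pose']
    T=np.eye(4);T[:3,:3]=R.from_quat(st['orientation']).as_matrix();T[:3,3]=st['tool_pos'];return T@p['tool_from_camera']
def px2w(n,uv,z,st=None):
    p=viewer.camera_params(n);T=pose(p,st)
    u=cv2.undistortPoints(np.array(uv,float).reshape(-1,1,2),K(p),p['dist'])[:,0]
    d=np.c_[u[:,0],-u[:,1],-np.ones(len(u))]@T[:3,:3].T
    return T[:3,3]+d*((z-T[2,3])/d[:,2])[:,None]
def w2px(n,P,st=None):
    p=viewer.camera_params(n);T=np.linalg.inv(pose(p,st))
    c=np.atleast_2d(P)@T[:3,:3].T+T[:3,3];c=c*[1,-1,-1]
    return cv2.projectPoints(c.reshape(-1,1,3),np.zeros(3),np.zeros(3),K(p),p['dist'])[0][:,0]
def down(yaw): # tool z down, tool x axis at yaw
    c,s=np.cos(yaw),np.sin(yaw)
    return R.from_matrix(np.array([[c,s,0],[s,-c,0],[0,0,-1]])).as_quat()
E
python3 - <<'E'
from h import *
a=px2w('top',[(362,217),(190,170),(271,202),(258,152),(195,168)],0);print(a.round(),np.linalg.norm(a[:,:2],axis=1))
print(px2w('top',[(195,168),(258,152)],[165]).round())
t=cv2.imread('pics/top0.png')
def crop(im,x0,y0,x1,y1,f,o): cv2.imwrite(o,cv2.resize(im[y0:y1,x0:x1],None,fx=f,fy=f,interpolation=cv2.INTER_CUBIC))
crop(t,165,135,305,255,5,'pics/c1.png');crop(t,330,180,400,250,8,'pics/c2.png')
s=cv2.imread('pics/scene0.png');crop(s,235,105,355,275,3.5,'pics/c4.png')
E
```

```text
[[ 519. -230.    0.]
 [ 650.  263.    0.]
 [ 559.   27.    0.]
 [ 705.   67.    0.]
 [ 656.  249.    0.]] [567.39937324 701.4778257  559.41285712 708.0533573  701.84833984]
[[618. 206. 165.]
 [659.  52. 165.]]
```

View pics/c1.png

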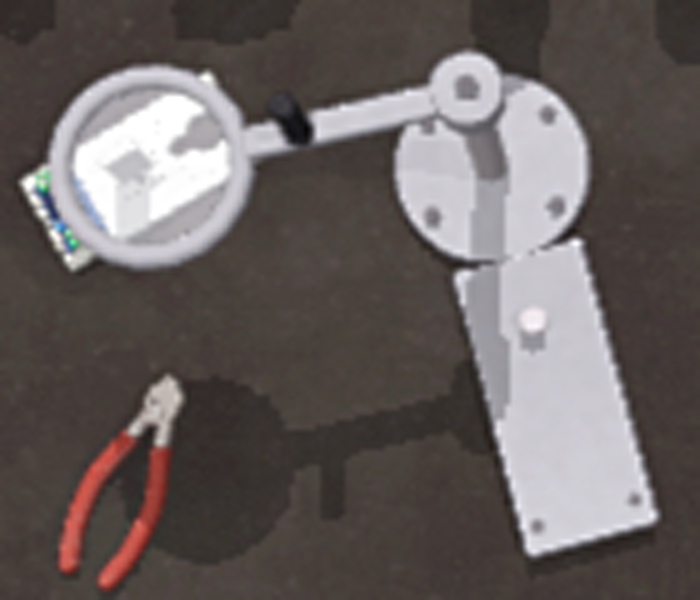

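View pics/c2.png

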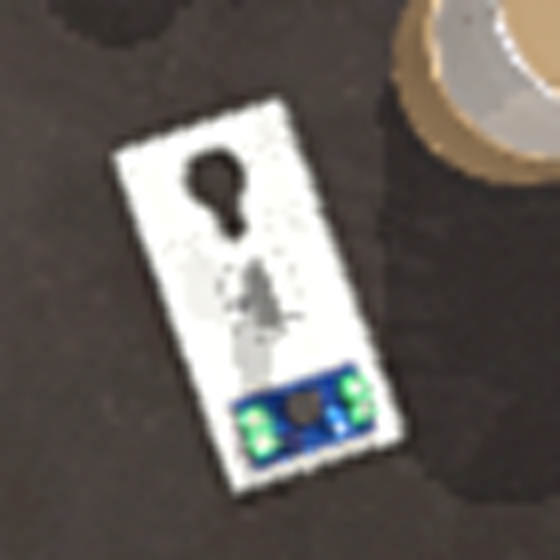

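View pics/c4.png

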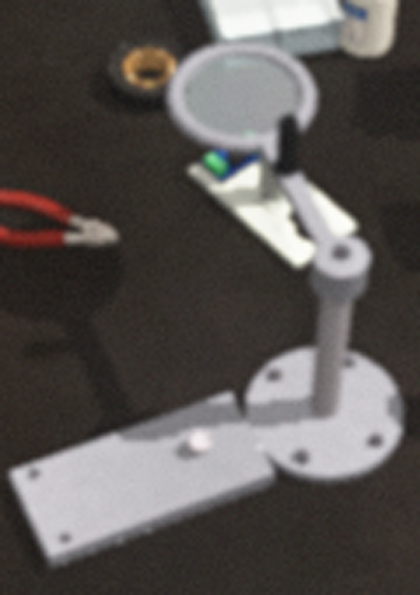

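The right-hand holder at (362,217) is about 567 mm from the base, against about 701 mm for the one under the lens. The crop shows its keyhole, tab and board, so I'm choosing it. Next I'll triangulate the overhead shelf and measure plate and stage coarsely.

Run:
```python
from h import *
def ray(n,uv):
    a=px2w(n,[uv],0)[0]; o=viewer.camera_params(n)['pose'][:3,3]; d=(a-o)/np.linalg.norm(a-o); return o,d
def tri(u1,u2):
    A=np.zeros((3,3));b=np.zeros(3);L=[ray('top',u1),ray('scene',u2)]
    for o,d in L:
        M=np.eye(3)-np.outer(d,d);A+=M;b+=M@o
    P=np.linalg.solve(A,b);return P.round(),[np.linalg.norm((np.eye(3)-np.outer(d,d))@(P-o)).round(1) for o,d in L]
print('shelf',tri((395,180),(412,190)),tri((345,100),(550,62)))
print('check column top',tri((258,152),(329,178)))
pl=np.array([(113,152),(283,97),(405,437),(235,492)])/8+[330,180]-.5
P=px2w('top',pl,5);print('plate',P.round(1),P.mean(0))
v=(P[0]+P[1]-P[2]-P[3])/2;print(np.linalg.norm(v),np.arctan2(v[1],v[0]))
sg=np.array([(457,272),(580,240),(658,520),(533,555)])/5+[165,135]-.5
P=px2w('top',sg,16);print('stage',P.round(1),P.mean(0));v=(P[0]+P[1]-P[2]-P[3])/2;print(np.linalg.norm(v),np.arctan2(v[1],v[0]))
c=np.array([(533,320),(465,85),(288,112),(150,165)])/5+[165,135]-.5
for z,q in zip((28,178,216,168),c): print(px2w('top',[q],z).round(1))
```

```text
shelf (array([ 616., -222.,  461.]), [np.float64(84.4), np.float64(84.4)]) (array([ 739., -155.,  615.]), [np.float64(135.3), np.float64(135.3)])
check column top (array([653.,  50., 175.]), [np.float64(3.0), np.float64(3.0)])
plate [[ 570.  -178.3    5. ]
 [ 590.2 -238.1    5. ]
 [ 471.  -278.2    5. ]
 [ 451.3 -219.3    5. ]] [ 520.64964551 -228.46864936    5.        ]
125.6899604135707 0.32864030719087833
stage [[ 5.934e+02  6.900e+01  1.600e+01]
 [ 6.123e+02 -1.000e-01  1.600e+01]
 [ 4.554e+02 -4.530e+01  1.600e+01]
 [ 4.353e+02  2.340e+01  1.600e+01]] [524.09924528  11.76642942  16.        ]
163.90114271637364 0.2809166671317271
[[564.6  25.   28. ]]
[[656.7  51.8 178. ]]
[[632.7 130.4 216. ]]
[[618.3 206.5 168. ]]
```

Run:
```python
from h import *
t=cv2.imread('pics/top0.png');s=cv2.imread('pics/scene0.png')
a=cv2.resize(t[0:220,320:560],None,fx=2,fy=2);b=cv2.resize(s[40:420,330:560],None,fx=1.5,fy=1.5)
im=np.zeros((580,800,3),np.uint8);im[:440,:480]=a[:440,:480];b=b[:570,:320];im[:b.shape[0],480:480+b.shape[1]]=b
im=(255*(im/255.)**.5).astype(np.uint8)
cv2.imwrite('pics/sh.png',im)
```

```text
(no output)
```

View pics/sh.png

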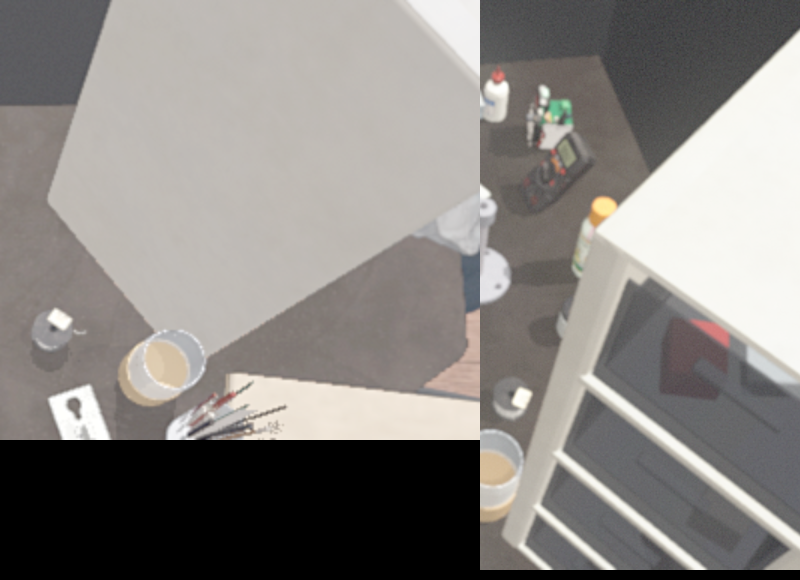

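Run:
```python
from h import *
print(px2w('top',[(345,100),(424,178),(402,182),(372,0)],0).round())
print(px2w('scene',[(350,397),(390,270)],0).round())
# try reach poses
st=env.read_state()
for yaw in (0.33,0.33-np.pi):
    for z in (250,110):
        print(yaw,z,env.ik([520,-228,z],down(yaw)))
```

```text
[[ 863. -186.    0.]
 [ 632. -406.    0.]
 [ 620. -344.    0.]
 [1183. -271.    0.]]
[[ 627. -377.    0.]
 [ 778.  -99.    0.]]
0.33 250 [-4.34177254e-01  4.07241667e-01  1.79791337e+00 -4.44089210e-16
  9.36437614e-01  8.06619073e-01]
0.33 110 [-4.34177254e-01  6.24990624e-01  1.85166244e+00 -4.44089210e-16
  6.64939593e-01  8.06619073e-01]
-2.811592653589793 250 [-4.34177254e-01  4.07241667e-01  1.79791337e+00 -4.44089210e-16
  9.36437614e-01 -2.33497358e+00]
-2.811592653589793 110 [-4.34177254e-01  6.24990624e-01  1.85166244e+00 -4.44089210e-16
  6.64939593e-01 -2.33497358e+00]
```

Run:
```python
from h import *
env.move_l([169.5,-601,420],rate=250)
env.reach([505,-233,420],down(0.33))
env.move_l([505,-233,230],rate=250)
st=env.read_state();print(st['time_s'],st['tool_pos'],st['force'])
np.save('st1.npy',st,allow_pickle=True)
cv2.imwrite('pics/w1.png',viewer.camera('wrist'))
```

```text
3.4833 [ 505.55343107 -233.63037423  230.98004999] [ 0.38130592 -0.06643572 -0.35373769]
```

View pics/w1.png

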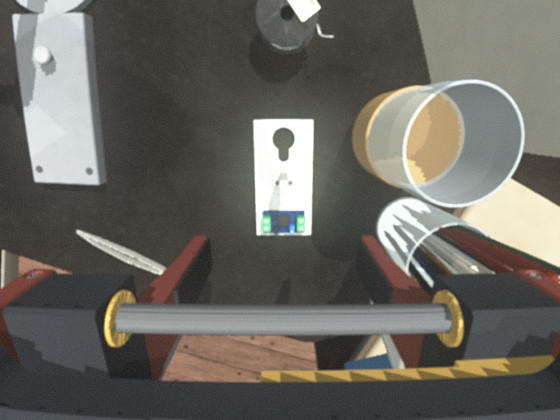

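Run:
```python
from h import *
st=np.load('st1.npy',allow_pickle=True).item()
def ray(n,uv):
    a=px2w(n,[uv],0,st)[0]; o=pose(viewer.camera_params(n),st)[:3,3]; d=(a-o)/np.linalg.norm(a-o); return o,d
def tri(u1,u2):
    A=np.zeros((3,3));b=np.zeros(3);L=[ray('top',u1),ray('wrist',u2)]
    for o,d in L:
        M=np.eye(3)-np.outer(d,d);A+=M;b+=M@o
    P=np.linalg.solve(A,b);return P.round(),[np.linalg.norm((np.eye(3)-np.outer(d,d))@(P-o)).round(1) for o,d in L]
print('rim',tri((406,181),(463,143)))
print('cup base',px2w('wrist',[(405,135),(353,133),(375,190)],0,st).round())
pts=[(253,120),(313,120),(312,236),(255,236)]
P=px2w('wrist',pts,5,st);print(P.round(1),P.mean(0))
v=(P[0]+P[1]-P[2]-P[3])/2;print(np.linalg.norm(v),np.arctan2(v[1],v[0]))
im=cv2.imread('pics/w1.png')
cv2.imwrite('pics/w1c.png',cv2.resize(im[105:245,215:350],None,fx=4.2,fy=4.2,interpolation=cv2.INTER_CUBIC))
```

```text
rim (array([ 599., -317.,  131.]), [np.float64(3.0), np.float64(3.0)])
cup base [[ 606. -334.    0.]
 [ 590. -281.    0.]
 [ 541. -327.    0.]]
[[ 568.5 -179.6    5. ]
 [ 588.  -236.8    5. ]
 [ 470.2 -279.5    5. ]
 [ 449.5 -219.     5. ]] [ 519.03116365 -228.7446824     5.        ]
125.33161705962065 0.33359780208730844
```

View pics/w1c.png

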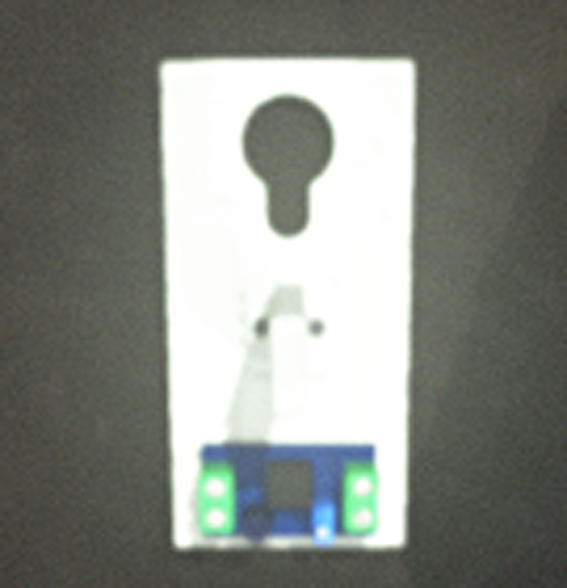

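The beaker next to the holder (centre near (602,-325), rim z≈131) would be hit by the gripper body in a normal grasp across the tab. I'll turn 90° and grip the tab by its 22 mm ends. That also pushes well along the slide direction.

Run:
```python
from h import *
env.reach([519,-229,250],down(0.333+np.pi/2))
set_gripper(60)
env.move_l([519,-229,190],rate=200)
env.hold(.1)
st=env.read_state();print(st['time_s'],st['tool_pos'],st['force'],st['qpos'].round(2))
np.save('st2.npy',st,allow_pickle=True)
im=viewer.camera('wrist');cv2.imwrite('pics/w2.png',im)
```

```text
6.1 [ 519.77560232 -229.35108124  191.22598183] [-0.00639502 -0.71189157 -0.46082066] [-0.44  0.49  1.83  0.    0.82 -0.77]
```

View pics/w2.png

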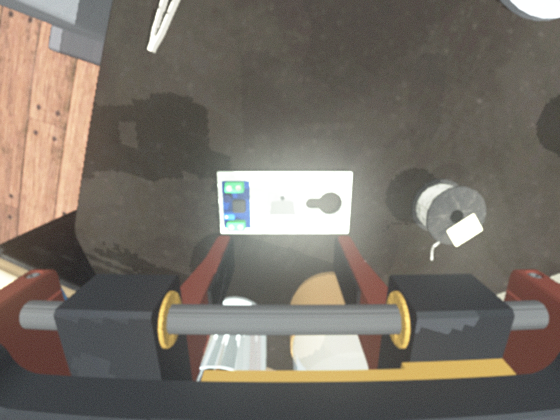

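Run:
```python
from h import *
st=np.load('st2.npy',allow_pickle=True).item()
im=cv2.imread('pics/w2.png')
g=cv2.cvtColor(im,cv2.COLOR_BGR2GRAY)
cv2.imwrite('pics/w2c.png',cv2.resize(im[160:245,205:365],None,fx=5,fy=5,interpolation=cv2.INTER_CUBIC))
P=px2w('wrist',[(352,171),(351,235),(220,235),(217,171)],5,st);print(P.round(1),P.mean(0))
v=(P[0]+P[1]-P[2]-P[3])/2;print(np.linalg.norm(v),np.arctan2(v[1],v[0]))
print('spool',px2w('wrist',[(437,212),(457,215)],[0],st),px2w('wrist',[(457,215)],40,st))
```

```text
[[ 568.9 -178.8    5. ]
 [ 592.5 -237.5    5. ]
 [ 471.3 -279.3    5. ]
 [ 451.6 -219.3    5. ]] [ 521.08183665 -228.73138795    5.        ]
126.16049263928575 0.3324853063055527
spool [[ 666.22699051 -188.79106079    0.        ]
 [ 687.26283861 -184.87813094    0.        ]] [[ 658.94860583 -180.76269676   40.        ]]
```

View pics/w2c.png

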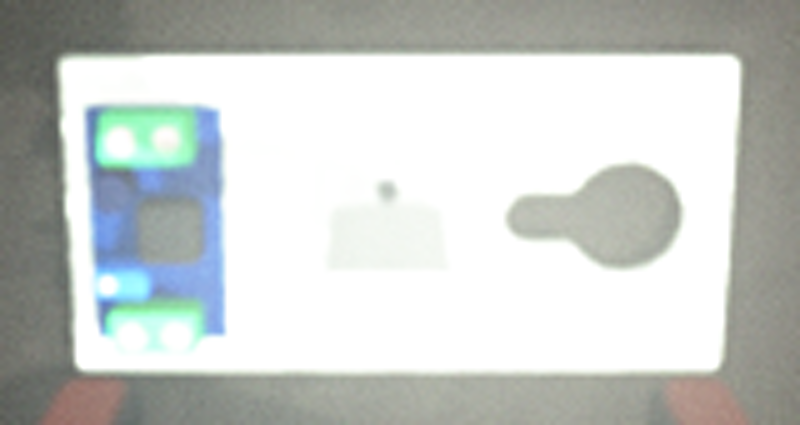

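Run:
```python
from h import *
yaw=.332+np.pi/2
print(env.move_l([520,-228.7,101],rot=down(yaw),rate=120,f_stop=8))
st=env.read_state();print(st['tool_pos'],st['force'])
set_gripper(10)
st=env.read_state();print(st['time_s'],st['tool_pos'],st['force'],st['width'])
print(env.move_l([520,-228.7,190],rate=120))
env.hold(.1)
st=env.read_state();print(st['time_s'],st['tool_pos'],st['force'],st['width'],st['wrist_torque'])
np.save('st3.npy',st,allow_pickle=True)
cv2.imwrite('pics/w3.png',viewer.camera('wrist'))
```

```text
False
[ 520.38927647 -228.88613829  101.52474451] [ 0.48603407 -0.3061139  -0.69999909]
7.7167 [ 519.86477981 -228.73320896  101.10068158] [-1.79154584  0.54662676  2.41595655] 21.567255100028735
False
8.7083 [ 519.46833381 -228.46460329  189.02149833] [-0.30261775  0.06632375 -3.34635108] 22.041936865035744 [-0.01603793 -0.12086625  0.00647468]
```

View pics/w3.png

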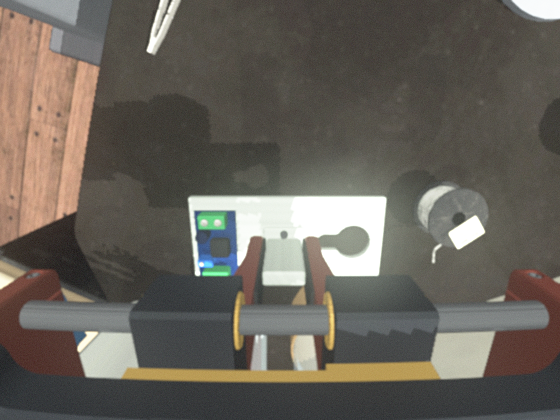

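Run:
```python
from h import *
st=np.load('st3.npy',allow_pickle=True).item()
im=cv2.imread('pics/w3.png')
cv2.imwrite('pics/w3c.png',cv2.resize(im[185:285,180:395],None,fx=3.7,fy=3.7,interpolation=cv2.INTER_CUBIC))
z=st['tool_pos'][2]-96.1
P=px2w('wrist',[(189,196),(386,196),(352,239)],z,st)
Rm=R.from_quat(st['orientation']).as_matrix()
print(((P-st['tool_pos'])@Rm).round(1))
```

```text
[[ 31.3 -59.6  96.2]
 [ 31.4  63.9  96.1]
 [  2.4  44.3  96. ]]
```

View pics/w3c.png

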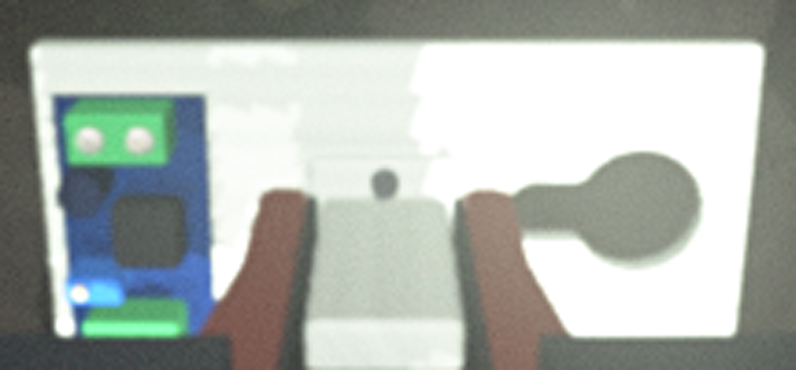

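Run:
```python
from h import *
yaw=.281+np.pi/2
env.move_l([560,-62,200],rot=down(yaw),rate=200)
env.hold(.15)
st=env.read_state();print(st['time_s'],st['tool_pos'],st['force'],st['width'])
np.save('st4.npy',st,allow_pickle=True)
cv2.imwrite('pics/w4.png',viewer.camera('wrist'))
```

```text
9.9167 [559.73708589 -62.98968109 199.86936048] [ 1.67888329e-03 -7.83424170e-02 -2.09199709e+00] 21.71522837257863
```

View pics/w4.png

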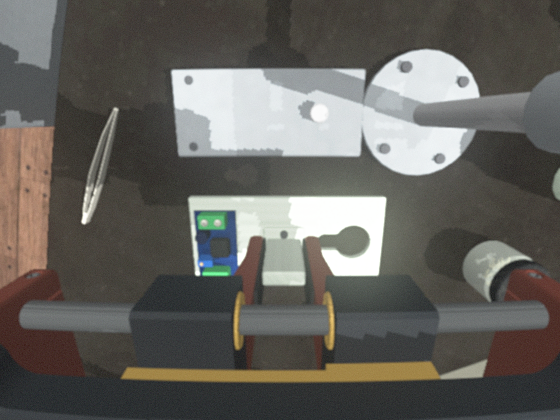

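Run:
```python
from h import *
st=np.load('st4.npy',allow_pickle=True).item()
im=cv2.imread('pics/w4.png')
cv2.imwrite('pics/w4c.png',cv2.resize(im[60:165,165:375],None,fx=3.8,fy=3.8,interpolation=cv2.INTER_CUBIC))
P=px2w('wrist',[(172,70),(364,69),(361,157),(179,157)],16,st);print(P.round(1),P.mean(0))
v=(P[1]+P[2]-P[0]-P[3])/2;print(np.linalg.norm(v),np.arctan2(v[1],v[0]),np.arctan2(*(P[1]-P[0])[1::-1]),np.arctan2(*(P[2]-P[3])[1::-1]))
a=np.arctan2(v[1],v[0])
s=px2w('wrist',[(318.5,113)],28,st)[0];print('stud',s)
b=px2w('wrist',[(422,112)],5,st)[0];print('base disc',b)
print('stage centre->stud local', (R.from_euler('z',-a).as_matrix()@(s-P.mean(0))))
```

```text
[[ 4.362e+02  2.500e+01  1.600e+01]
 [ 5.915e+02  7.000e+01  1.600e+01]
 [ 6.140e+02 -5.000e-01  1.600e+01]
 [ 4.562e+02 -4.570e+01  1.600e+01]] [524.47726875  12.20664866  16.        ]
162.93884349592096 0.2803805142521284 0.28195721507554133 0.2788278965859378
stud [564.33961138  24.36912646  28.        ]
base disc [657.17457999  53.57400088   5.        ]
stage centre->stud local [41.67134354  0.65677539 12.        ]
```

View pics/w4c.png

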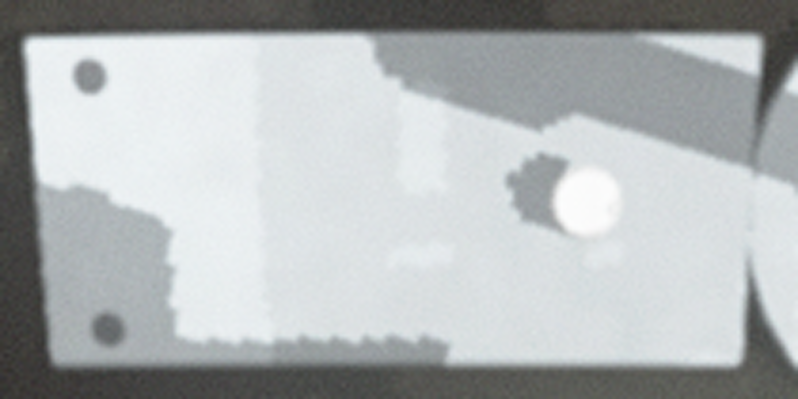

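Run:
```python
from h import *
yaw=.2805+np.pi/2
env.move_l([521.6,11.6,180],rot=down(yaw),rate=150,f_stop=8)
print(env.move_l([521.6,11.6,136],rate=100,f_stop=8))
env.hold(.15)
st=env.read_state();print(st['time_s'],st['tool_pos'],st['force'],st['width'])
np.save('st5.npy',st,allow_pickle=True)
im=viewer.camera('wrist');cv2.imwrite('pics/w5.png',im)
cv2.imwrite('pics/w5c.png',cv2.resize(im[165:285,160:400],None,fx=3.3,fy=3.3,interpolation=cv2.INTER_CUBIC))
```

```text
False
11.425 [522.11915416  11.51302938 136.65097856] [-0.02777816  0.45183835 -2.33233458] 21.464538145595924
```

View pics/w5.png

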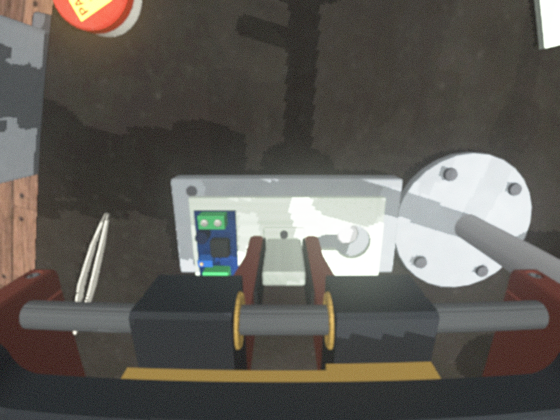

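View pics/w5c.png

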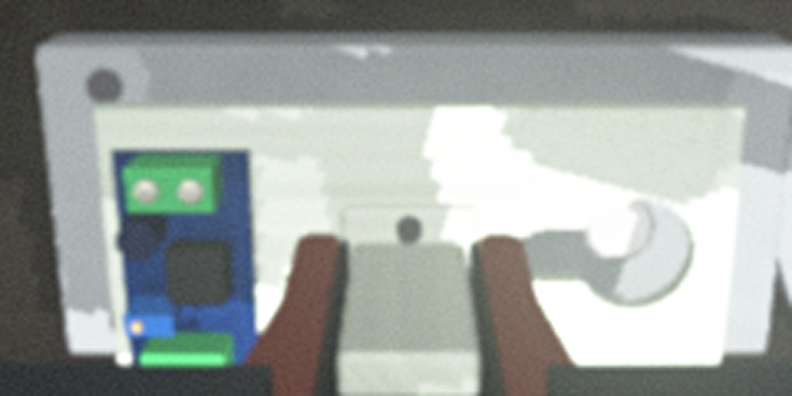

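Run:
```python
from h import *
st=np.load('st5.npy',allow_pickle=True).item()
Rm=R.from_quat(st['orientation']).as_matrix()
s=px2w('wrist',[(346.6,234.3)],28,st)[0];h=px2w('wrist',[(353.6,240.3),(353.6,241.3)],st['tool_pos'][2]-96.1,st)
print(s,h);print(((s-st['tool_pos'])@Rm).round(1),((h-st['tool_pos'])@Rm).round(1))
P=px2w('wrist',[(173,177),(402,177),(393,272),(181,274)],16,st);print(P.round(1));print(((P-st['tool_pos'])@Rm).round(1))
```

```text
[563.9021877   24.13068099  28.        ] [[565.56114067  25.44069639  40.55097856]
 [565.80456086  24.77446256  40.55097856]]
[  0.6  43.5 108.7] [[ 1.4 45.5 96.2]
 [ 0.7 45.5 96.2]]
[[ 4.367e+02  2.730e+01  1.600e+01]
 [ 5.913e+02  7.180e+01  1.600e+01]
 [ 6.134e+02  5.000e-01  1.600e+01]
 [ 4.559e+02 -4.640e+01  1.600e+01]]
[[ 38.8 -77.8 120.5]
 [ 38.8  83.  120.7]
 [-35.8  84.6 120.8]
 [-37.3 -79.8 120.6]]
```

Run:
```python
from h import *
env.move_l([520.4,11.1,132],rate=60)
print(env.move_l([520.4,11.1,116],rate=25,f_stop=5))
st=env.read_state();print(st['time_s'],st['tool_pos'],st['force'],st['width'],st['wrist_torque'])
np.save('st6.npy',st,allow_pickle=True)
im=viewer.camera('wrist')
cv2.imwrite('pics/w6c.png',cv2.resize(im[165:285,160:400],None,fx=3.3,fy=3.3,interpolation=cv2.INTER_CUBIC))
```

```text
True
12.3083 [520.22386196  11.09465372 117.02465713] [-0.65635878 -0.30996965  4.33189782] 21.463967454670406 [-0.0387369 -0.0617171 -0.0046827]
```

View pics/w6c.png

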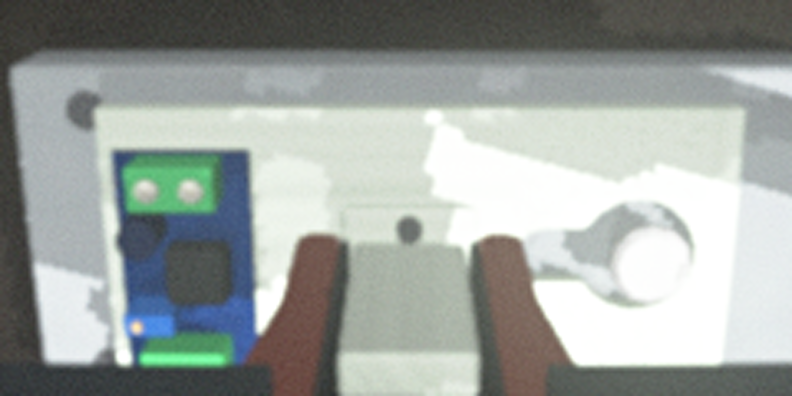

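Run:
```python
from h import *
st=np.load('st6.npy',allow_pickle=True).item()
Rm=R.from_quat(st['orientation']).as_matrix()
f=lambda x,y:(160+x/3.3-.4,165+y/3.3-.4)
s=px2w('wrist',[f(652,261)],28,st);h=px2w('wrist',[f(640,252),f(565,254)],st['tool_pos'][2]-96.1,st)
P=px2w('wrist',[f(15,67)],16,st)
for a in (s,h,P):print(a.round(1),((a-st['tool_pos'])@Rm).round(1))
```

```text
[[563.8  25.9  28. ]] [[ 2.1 46.1 89. ]]
[[563.6  24.6  20.9]
 [549.3  20.1  20.9]] [[ 1.  45.4 96.1]
 [ 0.6 30.5 96.1]]
[[436.1  25.8  16. ]] [[ 37.4 -76.7 101.1]]
```

Run:
```python
from h import *
env.move_l([520.1,11.6,117],rate=20)
st=env.read_state();print(st['tool_pos'],st['force'])
d=np.array([.9609,.2768,0])
p0=np.array([520.1,11.6,117.2])
print(env.move_l(p0+26*d,rate=30,f_stop=12))
st=env.read_state();print(st['time_s'],st['tool_pos'],st['force'],st['width'],st['wrist_torque'])
print((st['tool_pos']-p0)@d, (st['tool_pos']-p0)@[-.2768,.9609,0])
np.save('st7.npy',st,allow_pickle=True)
im=viewer.camera('wrist')
cv2.imwrite('pics/w7c.png',cv2.resize(im[165:285,160:400],None,fx=3.3,fy=3.3,interpolation=cv2.INTER_CUBIC))
```

```text
[520.33537368  11.60297282 117.03586073] [-0.36550288 -0.20767294  1.76222043]
True
12.925 [521.45152842  12.05845987 117.10771454] [-0.59127297 -0.04174015  4.52045299] 21.43217890288215 [ 0.06003533 -0.37256212 -0.05135589]
1.4255853454832113 0.06643101995081184
```

View pics/w7c.png

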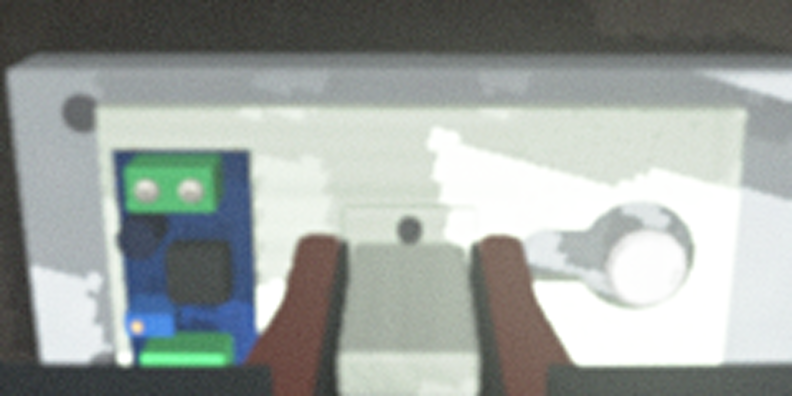

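Run:
```python
from h import *
d=np.array([.9609,.2768,0]);n=np.array([-.2768,.9609,0])
p0=np.array([520.1,11.6,118.3])+.3*n
env.move_l(p0+1.4*d,rate=20)
st=env.read_state();print(st['tool_pos'],st['force'])
for k in range(2,27,3):
    r=env.move_l(p0+k*d,rate=25,f_stop=10)
    st=env.read_state();e=st['tool_pos']-p0
    print(k,r,(e@d).round(2),(e@n).round(2),st['tool_pos'][2].round(2),st['force'].round(1),st['wrist_torque'].round(2))
    if r: break
print(st['time_s'],st['width'])
np.save('st8.npy',st,allow_pickle=True)
im=viewer.camera('wrist')
cv2.imwrite('pics/w8c.png',cv2.resize(im[165:285,160:400],None,fx=3.3,fy=3.3,interpolation=cv2.INTER_CUBIC))
```

```text
[520.92712608  12.28932907 117.96598379] [-0.24235561  0.14360812 -1.6937291 ]
2 False 1.85 0.04 118.08 [ 0.6 -0.4 -2.4] [ 0.05 -0.09  0.  ]
5 False 5.29 -0.02 118.33 [ 0.4  0.4 -1.9] [-0.04 -0.1  -0.02]
8 False 8.23 -0.03 118.31 [ 0.4  0.5 -1.8] [-0.09 -0.11 -0.04]
11 False 11.23 -0.03 118.34 [ 0.3  0.2 -1.9] [-0.04 -0.12  0.04]
14 False 14.21 -0.02 118.32 [ 0.  -0.3 -2.2] [-0.04 -0.16 -0.02]
17 False 17.23 -0.03 118.32 [-1.   0.4 -2.8] [ 0.   -0.12 -0.  ]
20 False 20.19 -0.01 118.31 [-0.2  0.  -2.7] [-0.04 -0.13  0.03]
23 False 22.48 0.1 118.09 [-2.  -0.2 -1.2] [-0.12  0.35 -0.  ]
26 True 23.07 0.29 117.62 [-0.2  1.   4.6] [-0.17 -0.25 -0.05]
15.55 21.792849508974534
```

View pics/w8c.png

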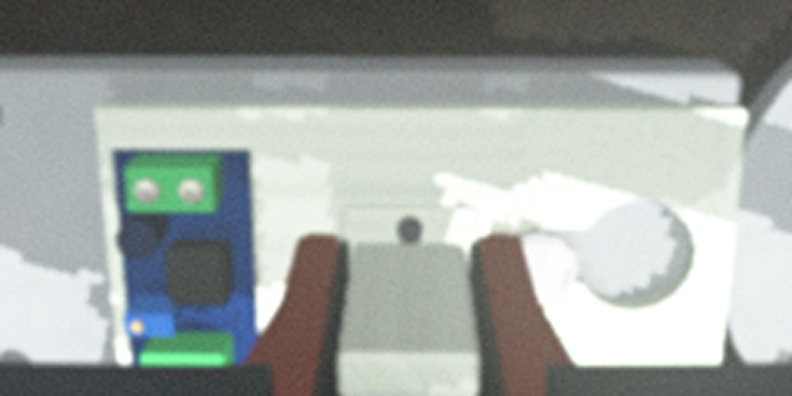

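Run:
```python
from h import *
st=np.load('st8.npy',allow_pickle=True).item()
Rm=R.from_quat(st['orientation']).as_matrix()
f=lambda x,y:(160+x/3.3-.4,165+y/3.3-.4)
s=px2w('wrist',[f(548,264)],28,st);print(((s-st['tool_pos'])@Rm).round(1))
d=np.array([.9609,.2768,0]);n=np.array([-.2768,.9609,0])
p0=np.array([520.1,11.6,118.3])+.3*n
q=p0+22.6*d;q[2]=116.8
print(env.move_l(q,rate=20))
env.hold(.2);st=env.read_state();print(st['tool_pos'],st['force'],((st['tool_pos']-p0)@d))
set_gripper(45)
env.hold(.3)
st=env.read_state();print(st['time_s'],st['tool_pos'],st['force'],st['width'])
np.save('st9.npy',st,allow_pickle=True)
im=viewer.camera('wrist')
cv2.imwrite('pics/w9c.png',cv2.resize(im[165:285,160:400],None,fx=3.3,fy=3.3,interpolation=cv2.INTER_CUBIC))
```

```text
[[ 1.4 26.2 89.3]]
False
[542.19823418  18.35401679 117.56822301] [-3.08091637  1.05039209  8.21465276] 23.103705067336115
16.9167 [541.70726653  18.13302868 116.7858193 ] [-0.09348108 -0.50479115 -0.53882713] 45.091785849547385
```

View pics/w9c.png

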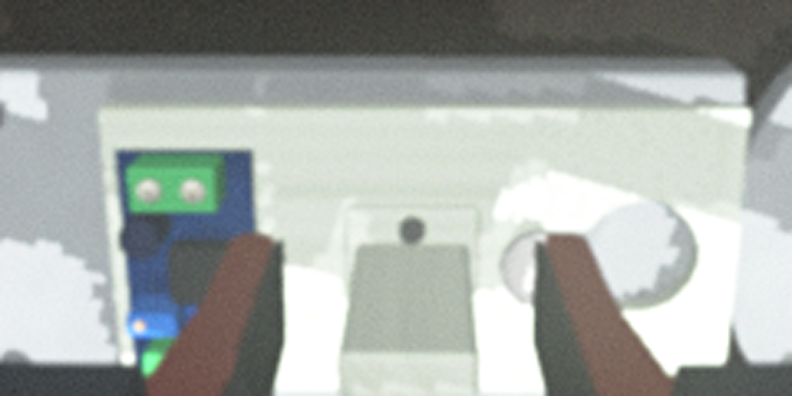

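Run:
```python
from h import *
print(env.move_l([541.7,18.1,200],rate=150,f_stop=10))
env.move_l([520,-30,260],rate=250)
env.hold(.1)
st=env.read_state();print(st['time_s'],st['tool_pos'],st['force'])
np.save('st10.npy',st,allow_pickle=True)
im=viewer.camera('wrist');cv2.imwrite('pics/w10.png',im)
t=viewer.camera('top');cv2.imwrite('pics/top10.png',t)
cv2.imwrite('pics/t10c.png',cv2.resize(t[130:260,160:310],None,fx=4.5,fy=4.5,interpolation=cv2.INTER_CUBIC))
```

```text
False
18.2417 [519.57310386 -29.39863086 258.43876316] [-0.20927653 -0.32390349 -0.41841386]
```

View pics/w10.png

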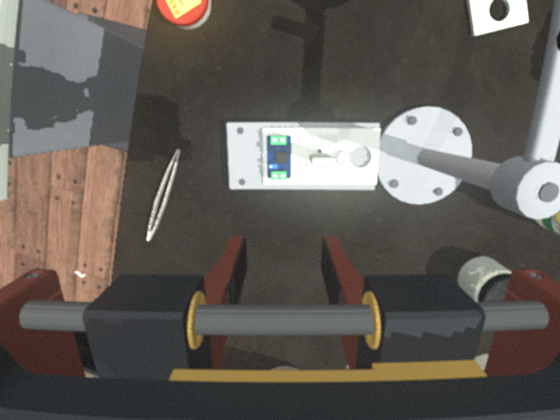

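View pics/t10c.png

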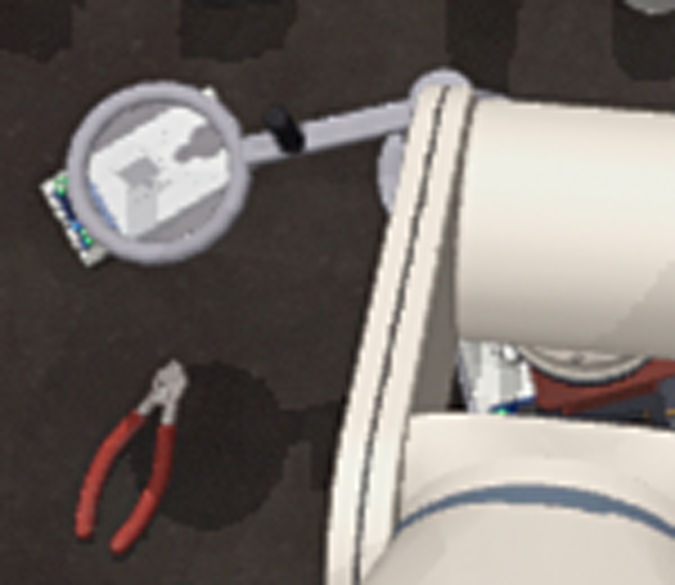

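Run:
```python
from h import *
im=cv2.imread('pics/w10.png')
cv2.imwrite('pics/w10c.png',cv2.resize(im[110:200,220:395],None,fx=4.5,fy=4.5,interpolation=cv2.INTER_CUBIC))
```

```text
(no output)
```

View pics/w10c.png

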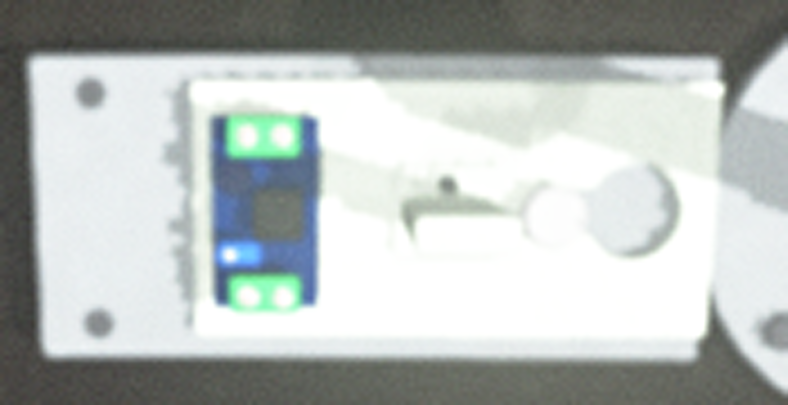

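Run:
```python
from h import *
st=np.load('st10.npy',allow_pickle=True).item()
f=lambda L:[(220+x/4.5-.4,110+y/4.5-.4) for x,y in L]
P=px2w('wrist',f([(191,83),(723,83),(708,340),(197,338)]),21,st)
S=px2w('wrist',f([(31,57),(720,59),(697,357),(45,357)]),16,st)
for Q in(P,S):
    v=(Q[1]+Q[2]-Q[0]-Q[3])/2;print(Q.mean(0).round(1),np.linalg.norm(v).round(1),np.arctan2(v[1],v[0]).round(4))
s=px2w('wrist',f([(555,215)]),28,st)[0];h=px2w('wrist',f([(633,210)]),21,st)[0];b=px2w('wrist',f([(268,211)]),24,st)[0]
a=.28;d=np.array([np.cos(a),np.sin(a),0]);n=np.array([-d[1],d[0],0])
print('stud',s,'hole-stud',(h-s)@d,(h-s)@n,'stud-tab',(s-P.mean(0))@d,(s-P.mean(0))@n,'board',b,'tab-43',P.mean(0)-43*d, 'stud-68',s-68*d)
c=px2w('wrist',[(548,191)],178,st)[0];print('hub',c)
```

```text
[542.8  18.4  21. ] 125.1 0.2838
[524.1  13.   16. ] 163.5 0.2832
stud [564.39406125  25.29581441  28.        ] hole-stud 19.928425248663903 0.5254908668208678 stud-tab 22.670500249558696 0.6182426187679357 board [499.61553921   6.80267696  24.        ] tab-43 [501.45192469   6.55323529  21.        ] stud-68 [499.04229144   6.5036303   28.        ]
hub [655.90997984  51.20853076 178.        ]
```

Holder check: the hole-to-stud distance along the slot is 19.9 mm, and plate and stage yaw both read 0.283, so it is home and square. Next, the magnifier handle.

Run:
```python
from h import *
env.move_l([520,-30,335],rate=300)
env.move_l([640,60,335],rot=down(1.815),rate=250)
env.hold(.1)
st=env.read_state();print(st['time_s'],st['tool_pos'],st['qpos'].round(2))
np.save('st11.npy',st,allow_pickle=True)
im=viewer.camera('wrist');cv2.imwrite('pics/w11.png',im)
```

```text
19.5917 [638.79333992  59.17973149 334.38557255] [ 0.07  0.42  1.56 -0.    1.16 -0.17]
```

View pics/w11.png

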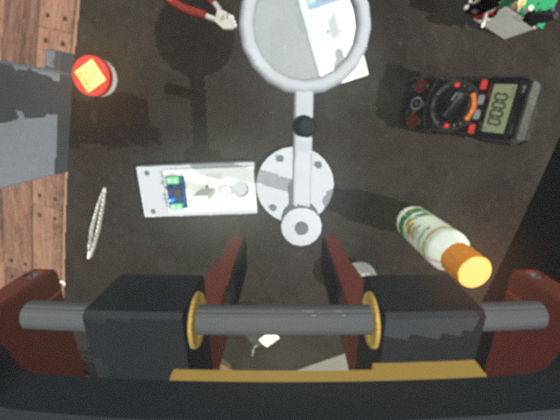

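Run:
```python
from h import *
st=np.load('st11.npy',allow_pickle=True).item()
h=px2w('wrist',[(303,126)],216,st)[0];c=px2w('wrist',[(301,227)],178,st)[0];l=px2w('wrist',[(305.5,32)],168,st)[0]
b=px2w('wrist',[(176,192)],24,st)[0]
print(h,c,l,b)
for q in (h,l): print(np.linalg.norm((q-c)[:2]),np.degrees(np.arctan2(*(q-c)[1::-1])))
```

```text
[633.04134929 133.15108374 216.        ] [655.60146071  51.36375221 178.        ] [620.08593049 201.33277856 168.        ] [498.48444649   5.97173471  24.        ]
84.84177170774976 105.42091719309495
154.11703913077292 103.32328329686368
```

Run:
```python
from h import *
env.move_l([633.7,133.6,335],rot=down(np.radians(105)),rate=250)
print(env.move_l([633.7,133.6,259],rate=120,f_stop=6))
st=env.read_state();print(st['time_s'],st['tool_pos'],st['force'])
set_gripper(8)
st=env.read_state();print(st['time_s'],st['tool_pos'],st['force'],st['width'])
C=np.array([656.3,51.6])
p=st['tool_pos'][:2]-C;print(np.linalg.norm(p),np.degrees(np.arctan2(p[1],p[0])))
for b in range(105,197,8): print(b,env.ik([C[0]+85*np.cos(np.radians(b)),C[1]+85*np.sin(np.radians(b)),259],down(np.radians(b))).round(2))
```

```text
False
20.8667 [634.1469121  133.33792486 259.5650716 ] [-0.13566676  1.06190904  0.62000543]
21.475 [634.08982108 133.85602678 259.46187793] [0.8871643  1.86838841 2.13984815] 13.154204158250481
85.20179569193728 105.11025790291322
105 [ 0.19  0.51  1.61 -0.    1.03 -0.07]
113 [ 0.19  0.49  1.64 -0.    1.02 -0.21]
121 [ 0.18  0.47  1.66 -0.    1.01 -0.36]
129 [ 0.17  0.46  1.69 -0.    1.   -0.51]
137 [ 0.16  0.44  1.71 -0.    0.99 -0.66]
145 [ 0.15  0.43  1.73 -0.    0.98 -0.81]
153 [ 0.13  0.42  1.75 -0.    0.97 -0.97]
161 [ 0.12  0.41  1.76 -0.    0.97 -1.12]
169 [ 0.1   0.41  1.77 -0.    0.96 -1.28]
177 [ 0.08  0.4   1.78 -0.    0.96 -1.44]
185 [ 0.06  0.4   1.78 -0.    0.96 -1.6 ]
193 [ 0.04  0.4   1.78 -0.    0.96 -1.76]
```

Run:
```python
from h import *
C=np.array([656.3,51.6])
for b in list(np.linspace(105,196.1,12)[1:]):
    a=np.radians(b)
    r=env.move_l([C[0]+85*np.cos(a),C[1]+85*np.sin(a),259.3],rot=down(a),rate=60,f_stop=25)
    st=env.read_state();print(round(b,1),r,st['force'].round(1),st['width'].round(1))
    if r: break
env.hold(.2)
st=env.read_state();p=st['tool_pos'][:2]-C
print(st['time_s'],st['tool_pos'],np.linalg.norm(p),np.degrees(np.arctan2(p[1],p[0])))
np.save('st12.npy',st,allow_pickle=True)
cv2.imwrite('pics/w12.png',viewer.camera('wrist'));cv2.imwrite('pics/s12.png',viewer.camera('scene'))
```

```text
Traceback (most recent call last):
AttributeError: 'float' object has no attribute 'round'
```

Run:
```python
from h import *
C=np.array([656.3,51.6])
st=env.read_state();p=st['tool_pos'][:2]-C;b0=np.degrees(np.arctan2(p[1],p[0]));print(b0,st['force'],st['width'])
for b in np.linspace(113.3,196.1,11)[1:]:
    a=np.radians(b)
    r=env.move_l([C[0]+85*np.cos(a),C[1]+85*np.sin(a),259.3],rot=down(a),rate=60,f_stop=25)
    st=env.read_state();print(round(b,1),r,st['force'].round(1),round(st['width'],1))
    if r: break
env.hold(.2)
st=env.read_state();p=st['tool_pos'][:2]-C
print(st['time_s'],st['tool_pos'],np.linalg.norm(p),np.degrees(np.arctan2(p[1],p[0])))
np.save('st12.npy',st,allow_pickle=True)
cv2.imwrite('pics/w12.png',viewer.camera('wrist'));cv2.imwrite('pics/s12.png',viewer.camera('scene'))
```

```text
113.45713877452731 [-1.71072326  1.36978089  1.78207276] 13.052004723403792
121.6 False [-3.3  1.9  4.6] 13.1
129.9 False [-4.6  2.3  4.9] 12.7
138.1 False [-5.7  3.1  6.1] 13.3
146.4 False [-5.6  2.2  7.5] 12.9
154.7 False [-7.3  1.9  7.6] 13.2
163.0 False [-7.7  1.3  9.4] 13.1
171.3 False [-8.5  0.8  9.6] 13.0
179.5 False [-7.5 -1.3  9.3] 13.2
187.8 False [-8.5 -2.4  9.1] 13.1
196.1 False [-8.3 -3.8 10.2] 12.9
25.6 [573.62144384  27.07188323 259.38600129] 86.24020037730831 -163.47604013938832
```

View pics/w12.png

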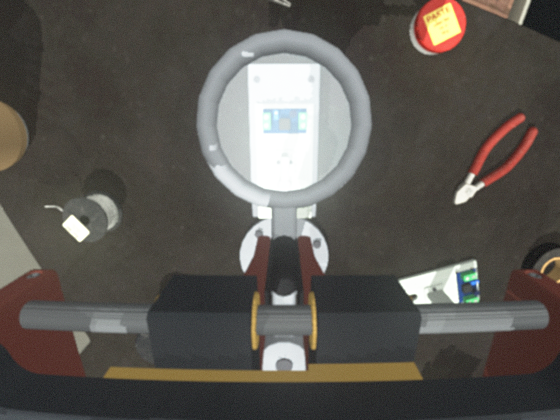

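View pics/s12.png

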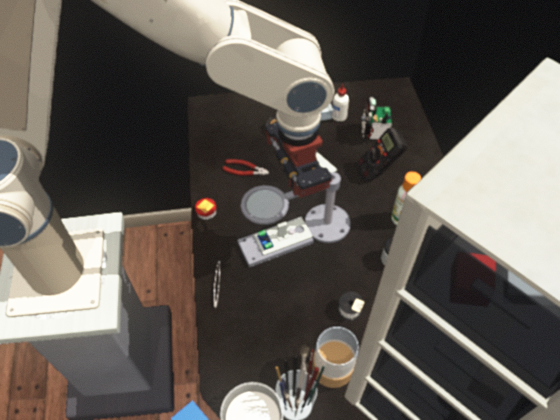

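Run:
```python
from h import *
st=np.load('st12.npy',allow_pickle=True).item()
im=cv2.imread('pics/w12.png');cv2.imwrite('pics/w12c.png',cv2.resize(im[25:225,185:385],None,fx=3,fy=3))
for z in(165,171): print(px2w('wrist',[(284,119)],z,st).round(1))
print(px2w('wrist',[(285.5,121)],26,st).round(1))
s=px2w('scene',[(265,205)],168);print(s)
```

```text
[[498.5   5.9 165. ]]
[[498.5   5.9 171. ]]
[[499.1   7.8  26. ]]
[[503.95342435   0.82719749 168.        ]]
```

View pics/w12c.png

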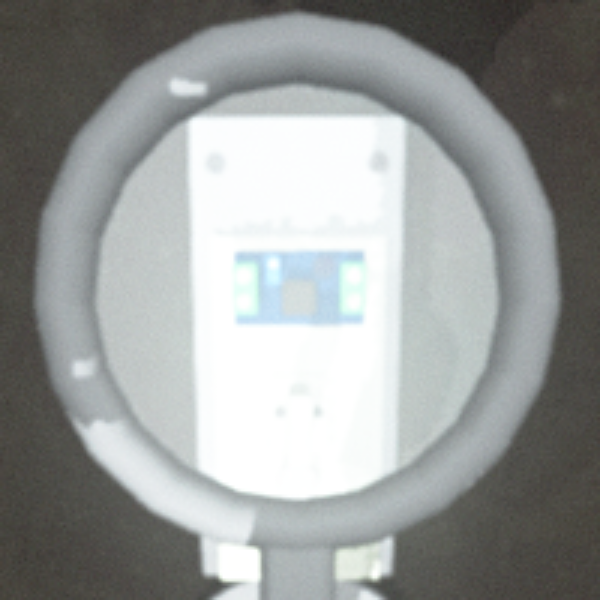

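Lens centre is near (498.5, 6) and the board near (499–500, 7), so it is centred within about 2 mm. I'll release and retract.

Run:
```python
from h import *
set_gripper(50)
env.hold(.2)
st=env.read_state();x,y,z=st['tool_pos'];print(st['force'],st['width'])
print(env.move_l([x,y,340],rate=120,f_stop=8))
env.move_l([x+70,y+20,400],rate=200)
env.hold(.1)
st=env.read_state();print(st['time_s'],st['tool_pos'],st['force'])
np.save('st13.npy',st,allow_pickle=True)
im=viewer.camera('wrist');cv2.imwrite('pics/w13.png',im)
```

```text
[ 0.1790679  -0.69739972  0.12716658] 50.108537196271044
False
28.1917 [643.28186649  47.78140004 398.32267055] [ 0.14283813 -0.52972946 -0.10335554]
```

View pics/w13.png

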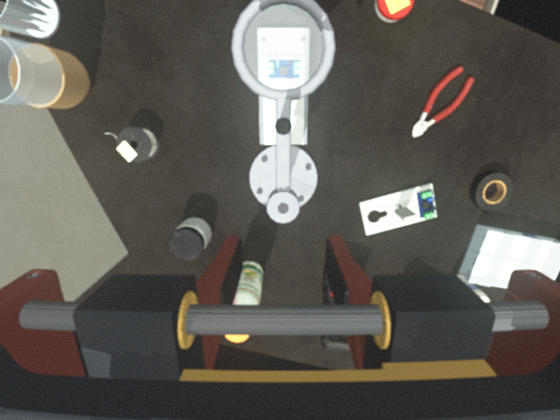

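Run:
```python
from h import *
st=np.load('st13.npy',allow_pickle=True).item()
print('lens',px2w('wrist',[(284,48)],168,st).round(1),'board',px2w('wrist',[(284.5,67)],28,st).round(1),'hub',px2w('wrist',[(283,208)],178,st).round(1),'handle',px2w('wrist',[(283.5,126)],216,st).round(1))
# clear view by the fixed cameras: swing the base aside
q=st['qpos'].copy();q[0]+=.7
env.move_joints(q);env.hold(.2)
t=viewer.camera('top');cv2.imwrite('pics/top14.png',t)
cv2.imwrite('pics/t14c.png',cv2.resize(t[130:260,190:320],None,fx=4.5,fy=4.5,interpolation=cv2.INTER_CUBIC))
s=viewer.camera('scene');cv2.imwrite('pics/s14c.png',cv2.resize(s[160:280,220:370],None,fx=4.5,fy=4.5,interpolation=cv2.INTER_CUBIC))
print(env.read_state()['time_s'])
```

```text
lens [[503.   8. 168.]] board [[497.2   7.4  28. ]] hub [[655.9  51.1 178. ]] handle [[573.4  27.8 216. ]]
30.1667
```

View pics/t14c.png

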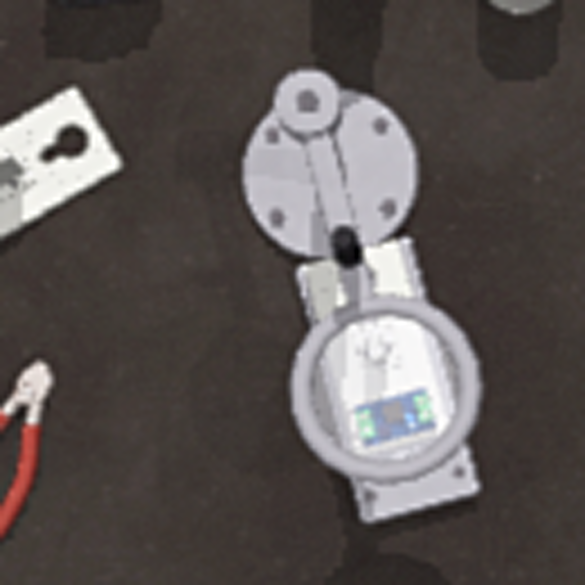

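View pics/s14c.png

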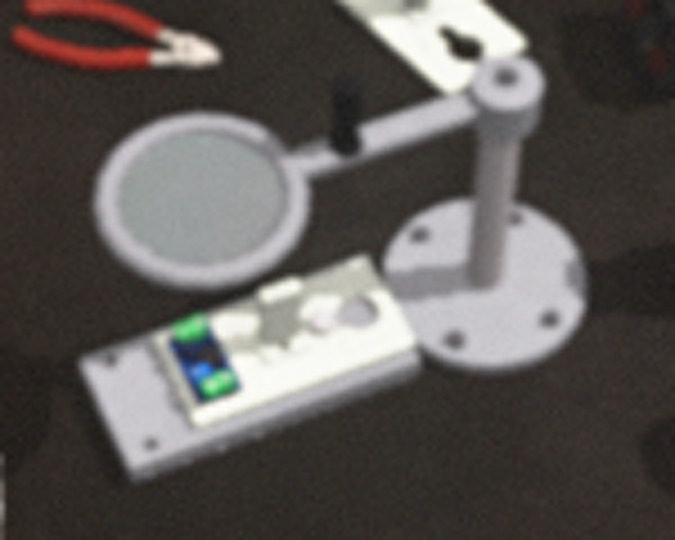

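Run:
```python
from h import *
f=lambda x,y:(190+x/4.5-.4,130+y/4.5-.4)
L=px2w('top',[f(387,387)],168)[0];B=px2w('top',[f(394,416)],30)[0];print(L,B)
g=lambda x,y:(220+x/4.5-.4,160+y/4.5-.4)
L2=px2w('scene',[g(202,199)],168)[0];B2=px2w('scene',[g(203,357)],30)[0];print(L2,B2)
print(np.linalg.norm((L-B)[:2]),np.linalg.norm((L2-B2)[:2]))
```

```text
[502.0955033    5.86857839 168.        ] [499.11113829   7.14620586  30.        ]
[503.2360637    4.08168687 168.        ] [499.46477875   6.67514584  30.        ]
3.24634663164087 4.576966200594214
```

Lens-to-board offset reads 3 to 6 mm in all three cameras, against a limit of 12. Handing in.

```bash
python3 -c "
from h import *
print(workorder.sign_off())"
```

```text
the job is handed in; nothing more can be done
None
```

I locked the nearer holder on the stud, swung the magnifier over the circuit board, let go of it, and handed the job in at about 30 s of the 64 s allowed. `sign_off` gives no verdict, so the result rests on my own checks.

- **Picking up:** The beaker was in the way of a normal grasp, so I gripped the tab by its ends. I set the large hole over the stud and slid the holder about 22 mm until it stopped against the stem.
- **Holder:** In the wrist picture after release, the hole-to-stud distance was 19.9 mm (20 nominal). The plate was square with the stage to within 0.01 rad. I judged flatness only by eye and from the height at which the plate touched the stage; I did not measure the final tilt.
- **Lens:** After release, the lens was off the board centre by about 3 mm in the top view, 4.6 mm in the scene view and 6 mm in the wrist view (limit 12 mm). The lens's rest position was not compared over time.
- **What disagreed:**
  - The plate-outline estimate put the stud 22.7 mm from the tab instead of 25 mm, probably from edge blur.
  - The first slide attempt stopped after 1.4 mm on a force change; lifting the plate about 1 mm fixed it.
  - The swing built up about 9 N of force along the magnifier arm, because my column estimate was about 1 mm off.

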